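# Pack the parts case so its lid seats

## Robot

A 6-joint arm with a two-finger parallel gripper is mounted at the origin on the work surface. World frame = base frame: x ahead of the robot, y to its left, z up, the work surface at z = 0. Lengths are in mm, angles in rad, forces in N, time in s.
With the tool pointing down it reaches from about 350 to 975 mm from the base axis. Payload 7.1 kg.
Tool frame: the origin (TCP) lies at the very end of the fingers, on their centre line; the grasp point (between the pads) lies 19 mm behind it; z points along the fingers, y is the line along which they close (so a half turn about z gives the same grasp; the last joint's range is limited). The gripper opens to 88 mm and grips with 3 to 60 N. Pads are 20 mm wide; open, the fingers measure 115 mm over their backs; the gripper's body (75 mm by 178 mm) begins 61 mm behind the grasp point.
Start: joints at [1.094, 0.423, 1.63, -0, 1.089, -0.019], TCP at [276.202, 560.64, 222.675] pointing down, gripper open.
Joint ranges: [-3, 3], [-0.9, 2.11], [0.09, 2.58], [-1.31, 4.45], [0.11, 2.69], [-2.54, 2.54]. Speed limits (rad/s): [2.39, 2.39, 3.01, 3.14, 3.14, 3.14].

## Interface

Orientations are given as a rotation vector (axis times angle).
In Python, from cell import arm gives the robot as it stands.
- The arm moves only by the shell command python3 -m pendant 'ROWS' [FORCE]. ROWS is JSON, a list of rows, each an object with "delta_pos": the shift along the tool's x, y, z normalised to -1 to 1, where 1 is 0.3 m, a list of three; "dr": the turn, a rotation vector about the tool's x, y, z normalised to -1 to 1, where 1 is 45 degrees, a list of three; "claw": the opening, from 0 (shut) to 1 (fully open). A call has 1 to 12 rows; each row shifts and turns the commanded pose from where the row before left it, along the tool's axes as they then stand; what a row does not reach is not made up. A row lasts 1/12 s, in which the tool goes at most 41.7 mm and 7.16 degrees, less where a joint would pass 70% of its speed; a pose out of reach is approached as far as the arm can. A call with a number of a shift or a turn outside -1 to 1 is refused whole. A call with a gripper value outside its range is refused whole. The fingers move at their own pace and stop on an object; FORCE is the grip in N (left out, the last holds). Time passes only in rows, so rows that do not move let the fingers close. It gives the time, the measured TCP pose, the force, the opening and the grip force at its end, in the units of the state.
- arm.get_obs(): the state, without advancing time (a new reading comes with each control period).
- arm.read_camera(name): name is "scene" or "top"; returns a dict with "img" (480x640x3 uint8, blue, green, red), "z_map" (480x640 float32, mm along the optical axis (not along the pixel's ray), 0 where there is no reading), "K" (3x3 intrinsics, pixels), "extrinsics" (4x4, takes a point from camera to world coordinates). Camera axes: x right, y down, z forward; pixel columns grow to the right and rows downward; lengths in mm; the calibration is good to about 2 mm. A picture is of the moment at which its call begins.
- arm.close_job(): hands the job in; it is judged then, once.
The state is a dict: "t": time; "joints": joint angles; "joint_velocities": joint speeds; "joint_torque": joint torques, N m; "tcp_pos": TCP position; "eef_rot": TCP orientation; "wrist_force": force on the tool from outside, world axes, zero at the start; "ft_torque": the same for the moment, N m; "opening": opening from 0.0 (shut) to 1.0 (fully open); "finger_force": force on a finger pad.
Only numpy, scipy, OpenCV 4.12 (cv2) and the standard library are available. Lean on these libraries where they do the work, as an engineer would, in place of code of your own. Each camera call takes 0.05 s, during which the arm holds its last target. There are 200 camera calls.

## Task

The transformer stands on the thick foam of the parts case, too high for the lid. Move it to the empty deep bay (thin foam), standing upright on its base, and set it down gently, not dropped; lay the loose heat sink flat, fins up, on the thick foam in the other bay. Then put the lid on the case, handle up, so that it sits fully home and level on the rim all round, let go, and leave the other things on the bench where they are.

Things in the scene. Friction and masses are not known exactly. Their poses are not given: they have to be found in the camera images.
- case: Open white plastic case, fixed. Outside 140 (x) by 220 (y) by 78 mm high; walls and floor 4 mm. A 4 mm divider in the plane y = 0 (top at 54 mm) makes two bays, each 132 (x) by 104 (y) mm, centred at y = +54 and -54 mm; one has thick foam on its floor, the other thin; which is which varies. Thin black line inside, 68 mm up: the fill line. Origin: centre of the underside; z up.
- thick_foam: Firm, rigid black foam block, fixed; it fills the floor of one bay and makes it shallow: 128 (x) by 100 (y) by 34 mm thick. Its top lies 38 mm above the case's underside, 40 mm below the rim. Origin: centre of its underside; axes parallel to the case's.
- thin_foam: Black foam sheet, fixed, on the floor of the other, deep bay: 128 (x) by 100 (y) by 3 mm thick; its top lies 7 mm above the case's underside, 71 mm below the rim. Origin: centre of its underside; axes parallel to the case's.
- transformer: Mains transformer, about 0.5 kg, 60 mm high: dark steel core 80 (x) by 40 (y) mm, foot plate 100 by 40 by 2 mm, copper coil that bulges to 54 mm (y) over the middle 50 mm of x between 6 and 36 mm height; above that the core is plain, 40 mm thick: grip it there across y. Origin: centre of its underside. Starts upright on the thick foam, top 20 mm above the rim, x roughly along the case's x.
- heat_sink: Aluminium finned heat sink, about 0.18 kg, 110 (x, along the fins) by 40 (y) by 26 mm high, lies flat with fins up on the bench on one side of the case; grip it across y. Origin: centre of its underside; z up.
- lid: White lid, about 0.25 kg. Plate 148 (x) by 228 (y) by 4 mm; under it a lip ring 126 by 206 mm, 8 mm deep, fits the mouth with 3 mm play a side; bar handle in the middle, 80 (y) by 16 (x) mm, 24 high. Origin: centre of the lip's lower edge (plate at 8-12, handle 12-36 mm). Starts flat on the bench, long side roughly along world x. Fits either way round; home, origin 70 mm above the case's.
- solder_spool: Bystander: solder spool with green flanges standing upright, 60 mm across, 54 mm high. Origin: centre of its underside.
- flux_jar: Bystander: small amber glass jar with brass cap, 56 mm across, 60 mm high. Origin: centre of its underside.
- screwdriver: Bystander: screwdriver with red handle, about 200 mm long, lying on the bench between the robot and the case. Origin: under its middle part.
- relay_board: Bystander: green circuit board with two blue relays, 70 by 50 by 28 mm, between the robot and the case. Origin: centre of its underside.
- multimeter: Bystander: black multimeter lying flat, 150 by 78 by 40 mm, beyond the case. Origin: centre of its underside.
- clip_stand: Bystander: soldering clip stand, round foot 70 mm across, post and cross bar 120 mm wide, 108 mm high, beyond the case. Origin: centre of its underside.
Mind the look-alikes: they are no part of the job. There is more than one size of the heat_sink; the job needs the smaller.

How it is judged (in metres and radians):
On the way:
1. both parts in their bays, below the fill line: the transformer upright in the deep bay, the heat sink flat on the thick foam (x of transformer in the frame of thin_foam between -0.05 and 0.05 m and y of transformer in the frame of thin_foam between -0.03 and 0.03 m and z of transformer in the frame of thin_foam below 0.007 m and angle between each of transformer, heat_sink's own z axis and vertical below 0.08 rad and x of heat_sink in the frame of thick_foam between -0.05 and 0.05 m and y of heat_sink in the frame of thick_foam between -0.036 and 0.036 m and z of heat_sink in the frame of thick_foam between 0.03 and 0.038 m), for 0.2 s.
At the end, for the whole second after the job is handed in: The transformer stands upright (within 0.08 rad) on the thin foam and the heat sink lies flat, fins up, on the thick foam, each down on its foam in its own bay; the lid's lip is in the case's mouth, the lid level (0.03 rad), aligned (0.06 rad) and within 3.5 mm of fully home; all at rest (all of step 1 and z of lid in the frame of case between 0.065 and 0.0735 m and horizontal distance between lid and case below 0.008 m and angle between lid's own z axis and vertical below 0.03 rad and angle between the y axis of lid and the y axis of case, either way round below 0.06 rad and linear speed of each of transformer, heat_sink, lid below 0.02 m/s); the robot touches nothing.
It fails at once if the transformer dropped or slammed into the deep bay (faster than 0.5 m/s in the last 30 mm) (linear speed of transformer above 0.5 m/s and z of transformer in the frame of thin_foam below 0.033 m and horizontal distance between transformer and thin_foam below 0.06 m).
It fails at once if a bystander moved more than 30 mm (distance of any of solder_spool, flux_jar, screwdriver, relay_board, multimeter, clip_stand from where it was at the start of the episode above 0.03 m).
It also fails if it takes over 72 s, if anything falls off the work surface, if the arm or the gripper's body presses on something with over 40 N, if the wrist force passes 120 N, or if a joint passes its speed limit or range.

## Working session

There is one attempt and no reset: what is moved stays moved. The work goes in short steps, Python scripts to look and compute and a shell command to move; the robot and the scene stay as the last step left them, time stands still between calls to the robot, and variables do not carry over. Pictures are saved under pics/ and viewed, at most 10 in all, crops included, and the job is handed in when it is done.

```bash
mkdir -p pics
cat > h.py <<'E'
import numpy as np,cv2
from cell import arm
def cam(n):
    d=arm.read_camera(n);K=np.array(d["K"]);T=np.array(d["extrinsics"]);z=d["z_map"]
    v,u=np.mgrid[:480,:640]
    P=np.stack([(u-K[0,2])*z/K[0,0],(v-K[1,2])*z/K[1,1],z],-1)@T[:3,:3].T+T[:3,3]
    P[z==0]=np.nan
    return d["img"],P,T
E
python3 - <<'E'
from h import *
for n in("top","scene"):
    i,P,T=cam(n);cv2.imwrite(f"pics/{n}0.png",i);np.save(f"{n}0.npy",P);print(n,T.round(2))
print(arm.get_obs())
E
```

```text
top [[ 2.00000e-02 -9.90000e-01  1.50000e-01  3.08240e+02]
 [-1.00000e+00 -2.00000e-02  0.00000e+00  3.87900e+01]
 [-0.00000e+00 -1.50000e-01 -9.90000e-01  1.41461e+03]
 [ 0.00000e+00  0.00000e+00  0.00000e+00  1.00000e+00]]
scene [[-5.20000e-01  5.00000e-01 -6.90000e-01  1.31768e+03]
 [ 8.60000e-01  2.80000e-01 -4.30000e-01  5.55460e+02]
 [-2.00000e-02 -8.20000e-01 -5.80000e-01  7.28170e+02]
 [ 0.00000e+00  0.00000e+00  0.00000e+00  1.00000e+00]]
{'t': 0.1, 'joints': array([ 1.09400445e+00,  4.23756389e-01,  1.63058539e+00, -1.39998782e-05,
        1.08862625e+00, -1.89902670e-02]), 'joint_velocities': array([-5.97708511e-04, -5.57460511e-04, -2.26053999e-03, -3.00865319e-05,
       -8.28952223e-04,  1.54031279e-03]), 'joint_torque': array([-1.77541478e-04, -5.45614564e+01, -2.74324983e+01,  6.45640539e-02,
        1.88196776e-02, -6.89657099e-05]), 'tcp_pos': array([275.9825054 , 560.21212697, 221.99553022]), 'eef_rot': array([-7.12765847e-01, -3.05933328e+00,  2.09895680e-03]), 'wrist_force': array([ 0.13182919, -0.27332043,  0.40587202]), 'ft_torque': array([ 0.01530273, -0.01718672,  0.01056359]), 'finger_force': 0.0, 'opening': 0.9993831227865585}
```

View pics/top0.png

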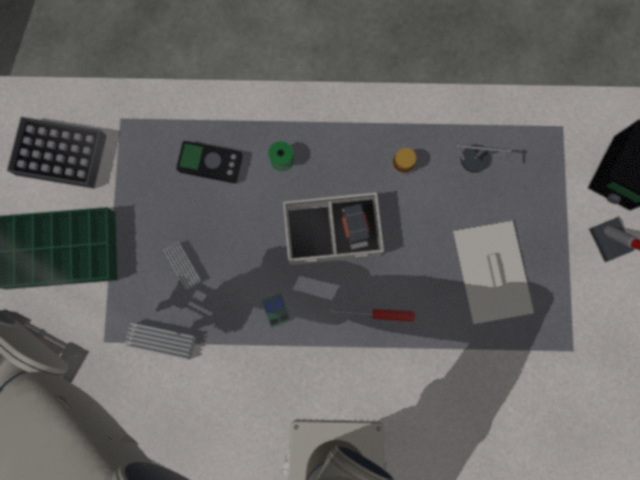

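View pics/scene0.png

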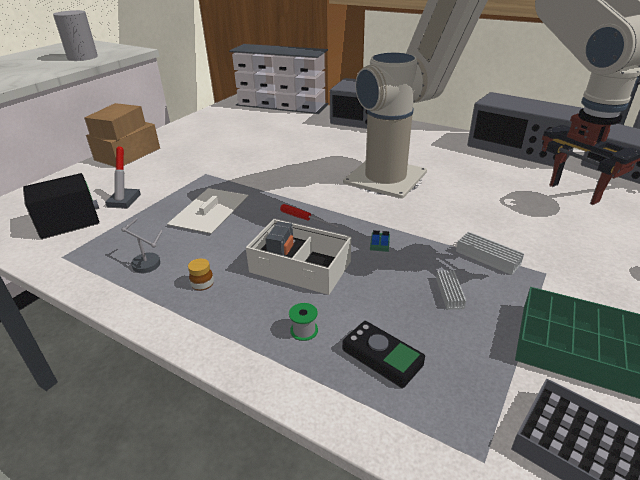

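The top view shows the case at (334,227). The transformer is in its right-hand (−y) bay at (355,227), and the deep bay is on the left. The small heat sink is at (183,264), the larger look-alike at (160,340) and the lid at (493,270) with its handle at (494,270). The screwdriver is at (390,315) and the relay board at (275,310).

```bash
cat >> h.py <<'E'
def rect(P,box,zlo,zhi,name=""):
    # box = x0,x1,y0,y1 world mm ; rectangle of biggest cluster of points in the height band
    m=(P[...,0]>box[0])&(P[...,0]<box[1])&(P[...,1]>box[2])&(P[...,1]<box[3])&(P[...,2]>zlo)&(P[...,2]<zhi)
    Q=P[m]
    if len(Q)<5: print(name,"few",len(Q));return
    (c,s,a)=cv2.minAreaRect(Q[:,:2].astype(np.float32))
    if s[0]<s[1]: a+=90;s=s[::-1]
    a=(a+90)%180-90
    print(name,"n",len(Q),"c",np.round(c,1),"size",np.round(s,1),"long-axis deg from x",round(a,1),"z med",np.median(Q[:,2]).round(1),"mean",Q.mean(0).round(1))
E
python3 - <<'E'
from h import *
for n in("top","scene"):
    P=np.load(n+"0.npy");print(n)
    if n=="top":
        for u,v in((334,227),(355,227),(183,264),(160,340),(493,270),(310,230),(390,315),(275,310),(281,155),(404,160),(475,155),(210,162),(250,330),(317,288)): print((u,v),P[v,u].round(0))
    rect(P,(400,620,-80,190),70,86,"rim")
    rect(P,(400,620,-80,190),90,105,"transf")
    rect(P,(350,550,300,480),6,32,"hs")
    rect(P,(300,600,-480,-230),6,20,"lid")
    rect(P,(300,600,-480,-230),29,42,"handle")
E
```

```text
top
(334, 227) [563.  14.  39.]
(355, 227) [552. -32. 102.]
(183, 264) [470. 375.  21.]
(160, 340) [289. 423.  10.]
(493, 270) [ 467. -365.   33.]
(310, 230) [561.  72.   7.]
(390, 315) [ 357. -121.   25.]
(275, 310) [364. 151.  19.]
(281, 155) [734. 145.  55.]
(404, 160) [ 726. -151.   58.]
(475, 155) [ 750. -329.   32.]
(210, 162) [718. 318.  42.]
(250, 330) [316. 211.  -3.]
(317, 288) [420.  53.   1.]
rim n 510 c [549.6  26. ] size [215.2 144.1] long-axis deg from x -88.4 z med 77.7 mean [537.2  45.4  77.4]
transf n 604 c [563.8 -32.9] size [81.4 41.7] long-axis deg from x 12.6 z med 99.1 mean [563.3 -33.3  98.9]
hs n 1203 c [450.2 390. ] size [199.5 179.5] long-axis deg from x -0.1 z med 10.4 mean [459.1 383.1  14.9]
lid n 5871 c [ 450.1 -354.9] size [299.3 249.2] long-axis deg from x 0.1 z med 12.7 mean [ 462.7 -366.    12.6]
handle n 239 c [ 466.3 -368.9] size [79.7 17.7] long-axis deg from x 11.3 z med 36.8 mean [ 466.3 -367.9   36.4]
scene
rim n 592 c [549.2  26. ] size [216.3 145.1] long-axis deg from x -88.1 z med 75.8 mean [546.9  46.8  75.8]
transf n 357 c [564.2 -32.8] size [83.3 41.2] long-axis deg from x 13.0 z med 97.2 mean [568.  -30.6  96.8]
hs n 720 c [466.2 378.1] size [117.8  42.1] long-axis deg from x 32.1 z med 21.2 mean [473.6 381.   20. ]
lid n 1787 c [ 463.8 -369.7] size [236.1 153.1] long-axis deg from x 10.6 z med 11.5 mean [ 475.8 -363.2   11.6]
handle n 96 c [ 465.6 -369.2] size [86.1 19.7] long-axis deg from x 10.6 z med 35.0 mean [ 468.8 -366.6   34.5]
```

```bash
cat >> h.py <<'E'
from scipy.optimize import minimize
def fitrect(Q,L,W,c0,a0,rim=0,tol=6):
    """Q: N,2 points filling (rim=0) or lining (rim=wall) a rectangle L(along a) x W; returns c, angle deg"""
    def loc(p):
        c,s=np.cos(p[2]),np.sin(p[2]);d=Q-p[:2]
        return np.abs(d[:,0]*c+d[:,1]*s),np.abs(-d[:,0]*s+d[:,1]*c)
    def cost(p):
        u,v=loc(p);o=np.maximum(u-L/2,v-W/2)      # signed: >0 outside
        e=np.abs(o+rim/2) if rim else np.maximum(o,0)
        return np.minimum(e,tol).mean()
    best=min((minimize(cost,[c0[0]+dx,c0[1]+dy,np.deg2rad(a0+da)],method="Nelder-Mead",options=dict(xatol=1e-3,fatol=1e-5,initial_simplex=None,maxiter=800)) for dx in(-4,4) for dy in(-4,4) for da in(-5,0,5)),key=lambda r:r.fun)
    return best.x[:2].round(1),np.rad2deg(best.x[2]).round(2),round(best.fun,2)
def box(P,b,zl,zh): return (P[...,0]>b[0])&(P[...,0]<b[1])&(P[...,1]>b[2])&(P[...,1]<b[3])&(P[...,2]>zl)&(P[...,2]<zh)
E
python3 - <<'E'
from h import *
for n in("top","scene"):
    P=np.load(n+"0.npy");I=cv2.imread(f"pics/{n}0.png").min(2);print(n)
    m=box(P,(440,660,-110,160),72,84)&(I>75);print("rim",m.sum(),fitrect(P[m][:,:2],220,140,(550,26),93,rim=4))
    m=box(P,(440,660,-110,160),90,106);print("tr",m.sum(),fitrect(P[m][:,:2],80,40,(564,-33),12.6))
    m=box(P,(350,560,-500,-230),6,20);k=m&(I>70)
    print("lid",k.sum(),fitrect(P[k][:,:2],228,148,(466,-369),11))
    m=box(P,(350,560,-500,-230),27,44);print("han",m.sum(),fitrect(P[m][:,:2],80,16,(466,-369),11))
    m=box(P,(415,530,325,430),14,34);print("hs",m.sum(),fitrect(P[m][:,:2],110,40,(466,378),31))
E
```

```text
top
rim 632 (array([557. ,  19.8]), np.float64(96.84), np.float64(1.28))
tr 612 (array([563.7, -33.5]), np.float64(13.05), np.float64(0.01))
lid 5040 (array([ 463.3, -369.3]), np.float64(11.97), np.float64(0.16))
han 254 (array([ 466.1, -368.4]), np.float64(11.2), np.float64(0.02))
hs 501 (array([467.6, 378.8]), np.float64(32.03), np.float64(0.01))
scene
rim 636 (array([557.5,  20.4]), np.float64(96.55), np.float64(1.51))
tr 357 (array([564.8, -32.6]), np.float64(12.97), np.float64(0.04))
lid 1570 (array([ 462. , -369.7]), np.float64(11.17), np.float64(0.01))
han 109 (array([ 467.4, -367.7]), np.float64(10.15), np.float64(0.13))
hs 608 (array([468.5, 378.9]), np.float64(32.0), np.float64(0.04))
```

Both cameras agree on these poses:

| Item | Position (mm) | Angle |
|---|---|---|
| Case | (557, 20) | yaw 6.7° |
| Transformer | (564, −33) | 13° |
| Deep-bay centre | (551, 74) | – |
| Small heat sink | (468, 379) | 32° |
| Lid | (466.5, −368.5) | long side at 11° |

The object sizes and reach check out. Next I need a helper that works out the remaining move.

```bash
cat > go.py <<'E'
import sys,numpy as np
from scipy.spatial.transform import Rotation as Rn
from cell import arm
# target x y z (mm) and world yaw of tool y (deg): remaining shift in present tool axes, then turn, in pendant units
x,y,z,a=map(float,sys.argv[1:5]);o=arm.get_obs()
R=Rn.from_rotvec(o["eef_rot"]);c,s=np.cos(np.deg2rad(a)),np.sin(np.deg2rad(a))
G=np.array([[s,c,0],[-c,s,0],[0,0,-1]])
d=R.inv().apply(np.array([x,y,z])-o["tcp_pos"])/300
r=(R.inv()*Rn.from_matrix(G)).as_rotvec(degrees=True)/45
print("t",round(o["t"],2),"tcp",o["tcp_pos"].round(1),"joints",o["joints"].round(2))
print("shift",d.round(4),"rows>=",np.ceil(np.linalg.norm(d)/.135),"turn",r.round(3),"rows>=",np.ceil(np.linalg.norm(r)/.155))
print("after the turn, shift would be",(Rn.from_matrix(G).inv().apply(np.array([x,y,z])-o["tcp_pos"])/300).round(4))
E
python3 go.py 564.2 -33 222 -77
```

```text
Traceback (most recent call last):
  File "go.py", line 9, in <module>
    r=(R.inv()*Rn.from_matrix(G)).as_rotvec(degrees=True)/45
               ~~~~~~~~~~~~~~^^^
  File "scipy/spatial/transform/_rotation.pyx", line 1143, in scipy.spatial.transform._rotation.Rotation.from_matrix
ValueError: Non-positive determinant (left-handed or null coordinate frame) in rotation matrix 0: [[-0.97437006  0.22495105  0.        ]
 [-0.22495105 -0.97437006  0.        ]
 [ 0.          0.         -1.        ]].
```

```bash
sed -i 's/\[\[s,c,0\],\[-c,s,0\]/[[-s,c,0],[c,s,0]/' go.py; python3 go.py 564.2 -33 222 -77
```

```text
t 0.1 tcp [276.  560.2 222. ] joints [ 1.09  0.42  1.63 -0.    1.09 -0.02]
shift [-1.7357 -1.3491  0.0018] rows>= 17.0 turn [-1.000e-03  2.000e-03  3.128e+00] rows>= 21.0
after the turn, shift would be [ 0.4913  2.1428 -0.    ]
```

```bash
python3 -m pendant '[{"delta_pos":[-0.096,-0.075,0],"dr":[0,0,0],"claw":0.7},{"delta_pos":[-0.096,-0.075,0],"dr":[0,0,0],"claw":0.7},{"delta_pos":[-0.096,-0.075,0],"dr":[0,0,0],"claw":0.7},{"delta_pos":[-0.096,-0.075,0],"dr":[0,0,0],"claw":0.7},{"delta_pos":[-0.096,-0.075,0],"dr":[0,0,0],"claw":0.7},{"delta_pos":[-0.096,-0.075,0],"dr":[0,0,0],"claw":0.7},{"delta_pos":[-0.096,-0.075,0],"dr":[0,0,0],"claw":0.7},{"delta_pos":[-0.096,-0.075,0],"dr":[0,0,0],"claw":0.7},{"delta_pos":[-0.096,-0.075,0],"dr":[0,0,0],"claw":0.7},{"delta_pos":[-0.096,-0.075,0],"dr":[0,0,0],"claw":0.7},{"delta_pos":[-0.096,-0.075,0],"dr":[0,0,0],"claw":0.7},{"delta_pos":[-0.096,-0.075,0],"dr":[0,0,0],"claw":0.7}]'
python3 -m pendant '[{"delta_pos":[-0.096,-0.075,0],"dr":[0,0,0],"claw":0.7},{"delta_pos":[-0.096,-0.075,0],"dr":[0,0,0],"claw":0.7},{"delta_pos":[-0.096,-0.075,0],"dr":[0,0,0],"claw":0.7},{"delta_pos":[-0.096,-0.075,0],"dr":[0,0,0],"claw":0.7},{"delta_pos":[-0.096,-0.075,0],"dr":[0,0,0],"claw":0.7},{"delta_pos":[-0.096,-0.075,0],"dr":[0,0,0],"claw":0.7},{"delta_pos":[0,0,0],"dr":[0,0,0.15],"claw":0.7},{"delta_pos":[0,0,0],"dr":[0,0,0.15],"claw":0.7},{"delta_pos":[0,0,0],"dr":[0,0,0.15],"claw":0.7},{"delta_pos":[0,0,0],"dr":[0,0,0.15],"claw":0.7},{"delta_pos":[0,0,0],"dr":[0,0,0.15],"claw":0.7},{"delta_pos":[0,0,0],"dr":[0,0,0.15],"claw":0.7}]'
python3 -m pendant '[{"delta_pos":[0,0,0],"dr":[0,0,0.15],"claw":0.7},{"delta_pos":[0,0,0],"dr":[0,0,0.15],"claw":0.7},{"delta_pos":[0,0,0],"dr":[0,0,0.15],"claw":0.7},{"delta_pos":[0,0,0],"dr":[0,0,0.15],"claw":0.7},{"delta_pos":[0,0,0],"dr":[0,0,0.15],"claw":0.7},{"delta_pos":[0,0,0],"dr":[0,0,0.15],"claw":0.7},{"delta_pos":[0,0,0],"dr":[0,0,0.15],"claw":0.7},{"delta_pos":[0,0,0],"dr":[0,0,0.15],"claw":0.7},{"delta_pos":[0,0,0],"dr":[0,0,0.15],"claw":0.7},{"delta_pos":[0,0,0],"dr":[0,0,0.15],"claw":0.7},{"delta_pos":[0,0,0],"dr":[0,0,0.15],"claw":0.7},{"delta_pos":[0,0,0],"dr":[0,0,0],"claw":0.7}]'
python3 go.py 564.2 -33 120 -77
```

```text
t: 1.1
tcp_pos: [467.1, 163.9, 222.6]
eef_rot: [-0.713, -3.059, 0.0]
wrist_force: [1.0, 0.3, 0.2]
opening: 0.704
finger_force: 0.0
t: 2.1
tcp_pos: [561.9, -31.9, 222.3]
eef_rot: [-1.735, -2.618, 0.001]
wrist_force: [-0.5, 0.2, -0.4]
opening: 0.701
finger_force: 0.0
t: 3.1
tcp_pos: [562.0, -31.8, 222.4]
eef_rot: [-2.963, -1.043, 0.001]
wrist_force: [-0.1, 0.4, 0.4]
opening: 0.7
finger_force: 0.0
t 3.1 tcp [562.  -31.8 222.4] joints [-0.08  0.33  1.77 -0.    1.04  0.82]
shift [0.0035 0.008  0.3412] rows>= 3.0 turn [-0.     0.001  0.573] rows>= 4.0
after the turn, shift would be [0.0064 0.0056 0.3412]
```

```bash
python3 -m pendant '[{"delta_pos":[0,0,0],"dr":[0,0,0.143],"claw":0.7},{"delta_pos":[0,0,0],"dr":[0,0,0.143],"claw":0.7},{"delta_pos":[0,0,0],"dr":[0,0,0.143],"claw":0.7},{"delta_pos":[0,0,0],"dr":[0,0,0.143],"claw":0.7},{"delta_pos":[0.0064,0.0056,0.1],"dr":[0,0,0],"claw":0.7},{"delta_pos":[0,0,0.1],"dr":[0,0,0],"claw":0.7},{"delta_pos":[0,0,0.1],"dr":[0,0,0],"claw":0.7},{"delta_pos":[0,0,0.06],"dr":[0,0,0],"claw":0.7},{"delta_pos":[0,0,0.06],"dr":[0,0,0],"claw":0.7},{"delta_pos":[0,0,0.05],"dr":[0,0,0],"claw":0.7},{"delta_pos":[0,0,0],"dr":[0,0,0],"claw":0.7}]' 40
python3 go.py 564.2 -33 79 -77
python3 -c "
from h import *
i,P,T=cam('scene');cv2.imwrite('pics/a.png',cv2.resize(i[180:320,210:390],None,fx=4,fy=4))"
```

```text
t: 4.02
tcp_pos: [562.2, -32.8, 78.6]
eef_rot: [-3.119, -0.369, 0.009]
wrist_force: [-0.0, 0.7, -0.7]
opening: 0.698
finger_force: 0.0
t 4.02 tcp [562.2 -32.8  78.6] joints [-0.08  0.54  1.85 -0.    0.76  1.26]
shift [ 0.0065  0.0022 -0.0013] rows>= 1.0 turn [-0.002  0.007  0.011] rows>= 1.0
after the turn, shift would be [ 0.0065  0.0021 -0.0013]
```

View pics/a.png

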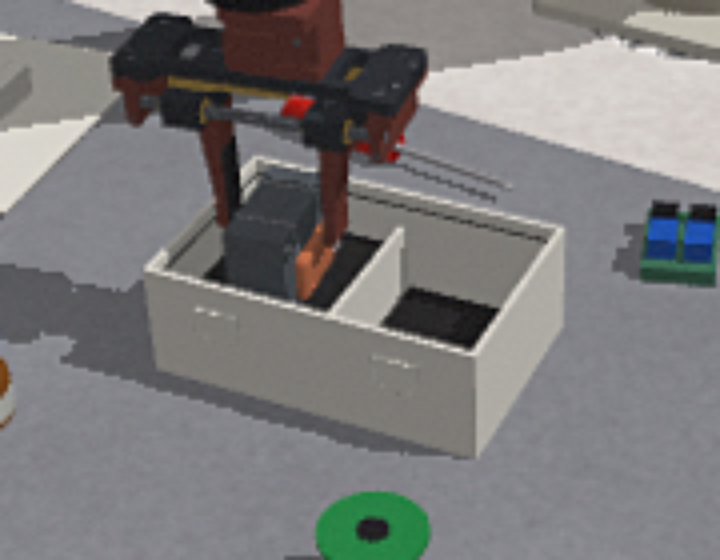

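The fingers straddle the plain core above the copper coil, with the tips at about (222,220) and (335,235) in the crop. Now I'll close and lift.

```bash
python3 -m pendant '[{"delta_pos":[0.006,0.002,0],"dr":[0,0,0.01],"claw":0.7},{"delta_pos":[0,0,0],"dr":[0,0,0],"claw":0},{"delta_pos":[0,0,0],"dr":[0,0,0],"claw":0},{"delta_pos":[0,0,0],"dr":[0,0,0],"claw":0},{"delta_pos":[0,0,0],"dr":[0,0,0],"claw":0},{"delta_pos":[0,0,0],"dr":[0,0,0],"claw":0},{"delta_pos":[0,0,0],"dr":[0,0,0],"claw":0},{"delta_pos":[0,0,-0.03],"dr":[0,0,0],"claw":0},{"delta_pos":[0,0,-0.06],"dr":[0,0,0],"claw":0},{"delta_pos":[0,0,-0.06],"dr":[0,0,0],"claw":0},{"delta_pos":[0,0,-0.06],"dr":[0,0,0],"claw":0},{"delta_pos":[0,0,0],"dr":[0,0,0],"claw":0}]' 40
python3 go.py 551 74 142 -83.3
```

```text
t: 5.07
tcp_pos: [567.9, -33.1, 147.7]
eef_rot: [3.121, 0.351, 0.007]
wrist_force: [0.6, -0.0, -4.5]
opening: 0.454
finger_force: 39.9
t 5.07 tcp [567.9 -33.1 147.7] joints [-0.08  0.44  1.81  0.    0.89  1.27]
shift [ 0.0242 -0.3607  0.0186] rows>= 3.0 turn [ 0.001 -0.005  0.136] rows>= 1.0
after the turn, shift would be [-0.0144 -0.3613  0.0189]
```

```bash
python3 -m pendant '[{"delta_pos":[0,0,0],"dr":[0,0,0.136],"claw":0},{"delta_pos":[-0.003,-0.06,0],"dr":[0,0,0],"claw":0},{"delta_pos":[-0.003,-0.06,0],"dr":[0,0,0],"claw":0},{"delta_pos":[-0.003,-0.06,0],"dr":[0,0,0],"claw":0},{"delta_pos":[-0.003,-0.06,0],"dr":[0,0,0],"claw":0},{"delta_pos":[-0.002,-0.06,0],"dr":[0,0,0],"claw":0},{"delta_pos":[0,-0.06,0],"dr":[0,0,0],"claw":0},{"delta_pos":[0,0,0],"dr":[0,0,0],"claw":0},{"delta_pos":[0,0,0],"dr":[0,0,0],"claw":0}]'
python3 go.py 551 74 48 -83.3
python3 -c "
from h import *
P=cam('top')[1]
m=box(P,(480,620,0,150),120,160);rect(P,(480,620,0,150),96,125,'tr')"
```

```text
t: 5.82
tcp_pos: [548.6, 74.3, 143.7]
eef_rot: [3.136, 0.187, -0.003]
wrist_force: [-0.1, -0.3, -4.3]
opening: 0.453
finger_force: 39.9
t 5.82 tcp [548.6  74.3 143.7] joints [ 0.11  0.43  1.84 -0.    0.87  1.56]
shift [0.0084 0.0018 0.3189] rows>= 3.0 turn [0.    0.002 0.003] rows>= 1.0
after the turn, shift would be [0.0078 0.0018 0.3189]
tr few 0
```

```bash
python3 -m pendant '[{"delta_pos":[0.008,0.002,0.05],"dr":[0,0,0],"claw":0},{"delta_pos":[0,0,0.05],"dr":[0,0,0],"claw":0},{"delta_pos":[0,0,0.05],"dr":[0,0,0],"claw":0},{"delta_pos":[0,0,0.05],"dr":[0,0,0],"claw":0},{"delta_pos":[0,0,0.04],"dr":[0,0,0],"claw":0},{"delta_pos":[0,0,0.02],"dr":[0,0,0],"claw":0},{"delta_pos":[0,0,0.02],"dr":[0,0,0],"claw":0},{"delta_pos":[0,0,0.01],"dr":[0,0,0],"claw":0},{"delta_pos":[0,0,0.01],"dr":[0,0,0],"claw":0},{"delta_pos":[0,0,0],"dr":[0,0,0],"claw":0},{"delta_pos":[0,0,0],"dr":[0,0,0],"claw":0}]'
python3 go.py 551 74 47.6 -83.3
```

```text
t: 6.78
tcp_pos: [552.3, 73.4, 55.0]
eef_rot: [3.136, 0.184, 0.001]
wrist_force: [0.2, -0.1, -3.9]
opening: 0.453
finger_force: 39.9
t 6.78 tcp [552.3  73.4  55. ] joints [ 0.11  0.57  1.87 -0.    0.7   1.56]
shift [-0.0042 -0.0026  0.0248] rows>= 1.0 turn [ 0.    -0.001  0.   ] rows>= 1.0
after the turn, shift would be [-0.0042 -0.0026  0.0248]
```

```bash
python3 -m pendant '[{"delta_pos":[0,0,0.008],"dr":[0,0,0],"claw":0},{"delta_pos":[0,0,0.006],"dr":[0,0,0],"claw":0},{"delta_pos":[0,0,0.004],"dr":[0,0,0],"claw":0},{"delta_pos":[0,0,0.003],"dr":[0,0,0],"claw":0},{"delta_pos":[0,0,0],"dr":[0,0,0],"claw":0}]'
```

```text
t: 7.2
tcp_pos: [552.6, 73.0, 51.2]
eef_rot: [3.136, 0.184, 0.002]
wrist_force: [-8.5, -4.4, 24.2]
opening: 0.453
finger_force: 40.0
```

```bash
python3 -m pendant '[{"delta_pos":[0,0,0.003],"dr":[0,0,0],"claw":0},{"delta_pos":[0,0,0],"dr":[0,0,0],"claw":0}]'
```

```text
t: 7.37
tcp_pos: [552.7, 72.9, 51.1]
eef_rot: [3.136, 0.184, 0.002]
wrist_force: [-10.9, -4.6, 32.4]
opening: 0.453
finger_force: 40.0
```

Run:
```python
from h import *
i,P,T=cam('scene');a=cv2.resize(i[200:310,230:370],(700,550))
cv2.imwrite('pics/b.png',a)
Q=cam('top')[1]
for n,X in(("scene",P),("top",Q)):
    for zl,zh in((60,72),(60,90)): rect(X,(490,610,35,115),zl,zh,n)
```

```text
scene n 355 c [550.   73.5] size [82.  59.3] long-axis deg from x 6.6 z med 66.4 mean [558.5  73.9  66. ]
scene n 435 c [549.9  74.1] size [82.  61.9] long-axis deg from x 6.6 z med 66.8 mean [558.3  74.2  68.8]
top few 0
top few 0
```

View pics/b.png

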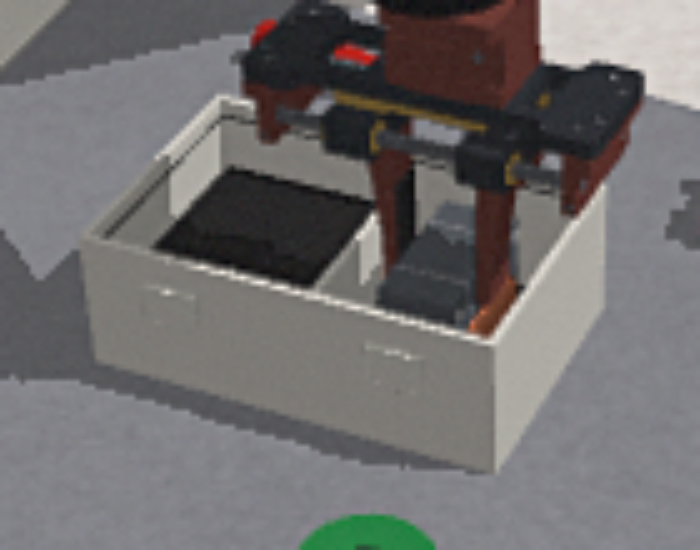

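The transformer stands in the right-hand bay of this view at about (440,270), upright. Its top measures about 66.5 mm against an expected 67, and its yaw matches the case, so it is down on the thin foam. I'll ease off the pressure, open partway and rise.

```bash
python3 -m pendant '[{"delta_pos":[0,0,-0.006],"dr":[0,0,0],"claw":0},{"delta_pos":[0,0,-0.004],"dr":[0,0,0],"claw":0},{"delta_pos":[0,0,0],"dr":[0,0,0],"claw":0.62},{"delta_pos":[0,0,0],"dr":[0,0,0],"claw":0.62},{"delta_pos":[0,0,0],"dr":[0,0,0],"claw":0.62},{"delta_pos":[0,0,0],"dr":[0,0,0],"claw":0.62},{"delta_pos":[0,0,-0.03],"dr":[0,0,0],"claw":0.62},{"delta_pos":[0,0,-0.1],"dr":[0,0,0],"claw":0.62},{"delta_pos":[0,0,-0.12],"dr":[0,0,0],"claw":0.62},{"delta_pos":[0,0,-0.12],"dr":[0,0,0],"claw":0.62},{"delta_pos":[0,0,-0.12],"dr":[0,0,0],"claw":0.62},{"delta_pos":[0,0,0],"dr":[0,0,0],"claw":0.62}]'
python3 go.py 468 378.9 200 -58
```

```text
t: 8.47
tcp_pos: [556.2, 73.8, 205.0]
eef_rot: [-3.135, -0.184, -0.019]
wrist_force: [0.9, -0.1, 0.8]
opening: 0.621
finger_force: 0.0
t 8.47 tcp [556.2  73.8 205. ] joints [0.11 0.35 1.8  0.   0.99 1.56]
shift [-0.1733 -1.0443  0.0147] rows>= 8.0 turn [ 0.003 -0.015 -0.562] rows>= 4.0
after the turn, shift would be [ 0.2896 -1.0182  0.0168]
```

```bash
python3 -m pendant '[{"delta_pos":[-0.0193,-0.116,0],"dr":[0,0,0],"claw":0.75},{"delta_pos":[-0.0193,-0.116,0],"dr":[0,0,0],"claw":0.75},{"delta_pos":[-0.0193,-0.116,0],"dr":[0,0,0],"claw":0.75},{"delta_pos":[-0.0193,-0.116,0],"dr":[0,0,0],"claw":0.75},{"delta_pos":[-0.0193,-0.116,0],"dr":[0,0,0],"claw":0.75},{"delta_pos":[-0.0193,-0.116,0],"dr":[0,0,0],"claw":0.75},{"delta_pos":[-0.0193,-0.116,0],"dr":[0,0,0],"claw":0.75},{"delta_pos":[-0.0193,-0.116,0],"dr":[0,0,0],"claw":0.75},{"delta_pos":[-0.0193,-0.116,0],"dr":[0,0,0],"claw":0.75},{"delta_pos":[0,0,0],"dr":[0,0,-0.141],"claw":0.75},{"delta_pos":[0,0,0],"dr":[0,0,-0.141],"claw":0.75},{"delta_pos":[0,0,0],"dr":[0,0,-0.141],"claw":0.75}]'
python3 -m pendant '[{"delta_pos":[0,0,0.1],"dr":[0,0,-0.141],"claw":0.75},{"delta_pos":[0,0,0.1],"dr":[0,0,0],"claw":0.75},{"delta_pos":[0,0,0.1],"dr":[0,0,0],"claw":0.75},{"delta_pos":[0,0,0.1],"dr":[0,0,0],"claw":0.75},{"delta_pos":[0,0,0.08],"dr":[0,0,0],"claw":0.75},{"delta_pos":[0,0,0],"dr":[0,0,0],"claw":0.75}]'
python3 go.py 468.2 378.9 9 -58
```

```text
t: 9.47
tcp_pos: [463.0, 379.1, 197.3]
eef_rot: [3.06, 0.711, -0.001]
wrist_force: [0.1, -0.5, 0.3]
opening: 0.748
finger_force: 0.0
t: 9.97
tcp_pos: [460.8, 376.1, 48.9]
eef_rot: [3.016, 0.868, -0.012]
wrist_force: [-1.0, -0.9, 0.3]
opening: 0.748
finger_force: 0.0
t 9.97 tcp [460.8 376.1  48.9] joints [0.66 0.62 1.78 0.   0.75 1.68]
shift [0.0271 0.005  0.1329] rows>= 2.0 turn [0.001 0.011 0.002] rows>= 1.0
after the turn, shift would be [0.026  0.0051 0.1331]
```

```bash
python3 -m pendant '[{"delta_pos":[0.01,0.003,0.04],"dr":[0,0,0],"claw":0.75},{"delta_pos":[0.01,0.002,0.04],"dr":[0,0,0],"claw":0.75},{"delta_pos":[0,0,0.03],"dr":[0,0,0],"claw":0.75},{"delta_pos":[0,0,0.015],"dr":[0,0,0],"claw":0.75},{"delta_pos":[0,0,0],"dr":[0,0,0],"claw":0.75},{"delta_pos":[0,0,0],"dr":[0,0,0],"claw":0.75}]'
python3 go.py 468.2 378.9 9 -58
```

```text
t: 10.47
tcp_pos: [469.7, 380.3, 16.2]
eef_rot: [-3.019, -0.868, -0.0]
wrist_force: [0.4, -0.1, -0.5]
opening: 0.748
finger_force: 0.0
t 10.47 tcp [469.7 380.3  16.2] joints [ 0.66  0.68  1.77 -0.    0.69  1.67]
shift [-0.0066  0.0013  0.0239] rows>= 1.0 turn [ 0.    -0.     0.002] rows>= 1.0
after the turn, shift would be [-0.0066  0.0013  0.0239]
```

```bash
python3 -m pendant '[{"delta_pos":[-0.006,0.001,0.012],"dr":[0,0,0],"claw":0.75},{"delta_pos":[0,0,0.012],"dr":[0,0,0],"claw":0.75},{"delta_pos":[0,0,0],"dr":[0,0,0],"claw":0},{"delta_pos":[0,0,0],"dr":[0,0,0],"claw":0},{"delta_pos":[0,0,0],"dr":[0,0,0],"claw":0},{"delta_pos":[0,0,0],"dr":[0,0,0],"claw":0},{"delta_pos":[0,0,0],"dr":[0,0,0],"claw":0},{"delta_pos":[0,0,0],"dr":[0,0,0],"claw":0},{"delta_pos":[0,0,0],"dr":[0,0,0],"claw":0}]' 40
python3 go.py 563.4 -33.5 150 -83.3
```

```text
t: 11.22
tcp_pos: [468.3, 379.1, 9.0]
eef_rot: [-3.019, -0.868, -0.0]
wrist_force: [-0.3, -0.0, 0.3]
opening: 0.45
finger_force: 40.0
t 11.22 tcp [468.3 379.1   9. ] joints [ 0.66  0.69  1.77 -0.    0.67  1.67]
shift [-0.4619  1.3335 -0.4703] rows>= 12.0 turn [-0.    -0.     0.564] rows>= 4.0
after the turn, shift would be [ 0.1543  1.4028 -0.4702]
```

```bash
python3 -m pendant '[{"delta_pos":[0,0,-0.05],"dr":[0,0,0],"claw":0},{"delta_pos":[0,0,-0.1],"dr":[0,0,0],"claw":0},{"delta_pos":[0,0,-0.1],"dr":[0,0,0.141],"claw":0},{"delta_pos":[0,0,-0.1],"dr":[0,0,0.141],"claw":0},{"delta_pos":[0,0,-0.1],"dr":[0,0,0.141],"claw":0},{"delta_pos":[0,0,-0.05],"dr":[0,0,0.141],"claw":0},{"delta_pos":[0,0,0],"dr":[0,0,0],"claw":0},{"delta_pos":[0,0,0],"dr":[0,0,0],"claw":0}]'
python3 go.py 563.4 -33.5 158 -83.3
```

```text
t: 11.88
tcp_pos: [468.3, 379.1, 159.1]
eef_rot: [-3.135, -0.189, -0.002]
wrist_force: [-0.4, -0.2, -1.7]
opening: 0.452
finger_force: 40.0
t 11.88 tcp [468.3 379.1 159.1] joints [0.66 0.47 1.73 0.   0.95 2.11]
shift [0.1496 1.4034 0.0029] rows>= 11.0 turn [-0.001 -0.001  0.004] rows>= 1.0
after the turn, shift would be [0.1544 1.4029 0.0036]
```

```bash
python3 -m pendant '[{"delta_pos":[0.0125,0.117,0],"dr":[0,0,0],"claw":0},{"delta_pos":[0.0125,0.117,0],"dr":[0,0,0],"claw":0},{"delta_pos":[0.0125,0.117,0],"dr":[0,0,0],"claw":0},{"delta_pos":[0.0125,0.117,0],"dr":[0,0,0],"claw":0},{"delta_pos":[0.0125,0.117,0],"dr":[0,0,0],"claw":0},{"delta_pos":[0.0125,0.117,0],"dr":[0,0,0],"claw":0},{"delta_pos":[0.0125,0.117,0],"dr":[0,0,0],"claw":0},{"delta_pos":[0.0125,0.117,0],"dr":[0,0,0],"claw":0},{"delta_pos":[0.0125,0.117,0],"dr":[0,0,0],"claw":0},{"delta_pos":[0.0125,0.117,0],"dr":[0,0,0],"claw":0},{"delta_pos":[0.0125,0.117,0],"dr":[0,0,0],"claw":0},{"delta_pos":[0.0125,0.117,0],"dr":[0,0,0],"claw":0}]'
python3 -m pendant '[{"delta_pos":[0,0,0],"dr":[0,0,0],"claw":0},{"delta_pos":[0,0,0],"dr":[0,0,0],"claw":0},{"delta_pos":[0,0,0],"dr":[0,0,0],"claw":0}]'
python3 go.py 563.4 -33.5 47.5 -83.3
```

```text
t: 12.88
tcp_pos: [560.7, -35.7, 156.4]
eef_rot: [-3.135, -0.19, 0.006]
wrist_force: [0.4, 0.5, -0.9]
opening: 0.451
finger_force: 40.0
t: 13.13
tcp_pos: [560.7, -33.7, 157.0]
eef_rot: [-3.135, -0.185, 0.005]
wrist_force: [1.3, 0.9, -1.5]
opening: 0.451
finger_force: 40.0
t 13.13 tcp [560.7 -33.7 157. ] joints [-0.08  0.42  1.82  0.    0.91  1.37]
shift [0.0101 0.0006 0.3651] rows>= 3.0 turn [-0.001  0.004  0.002] rows>= 1.0
after the turn, shift would be [8.900e-03 2.000e-04 3.652e-01]
```

```bash
python3 -m pendant '[{"delta_pos":[0.007,0,0.05],"dr":[0,0,0],"claw":0},{"delta_pos":[0,0,0.08],"dr":[0,0,0],"claw":0},{"delta_pos":[0,0,0.08],"dr":[0,0,0],"claw":0},{"delta_pos":[0,0,0.06],"dr":[0,0,0],"claw":0},{"delta_pos":[0,0,0.03],"dr":[0,0,0],"claw":0},{"delta_pos":[0,0,0.02],"dr":[0,0,0],"claw":0},{"delta_pos":[0,0,0.01],"dr":[0,0,0],"claw":0},{"delta_pos":[0,0,0.01],"dr":[0,0,0],"claw":0},{"delta_pos":[0,0,0],"dr":[0,0,0],"claw":0},{"delta_pos":[0,0,0],"dr":[0,0,0],"claw":0}]'
python3 -m pendant '[{"delta_pos":[0,0,0.006],"dr":[0,0,0],"claw":0},{"delta_pos":[0,0,0.005],"dr":[0,0,0],"claw":0},{"delta_pos":[0,0,0],"dr":[0,0,0],"claw":0}]'
python3 -m pendant '[{"delta_pos":[0,0,0.004],"dr":[0,0,0],"claw":0},{"delta_pos":[0,0,0.003],"dr":[0,0,0],"claw":0},{"delta_pos":[0,0,0],"dr":[0,0,0],"claw":0}]'
```

```text
t: 13.97
tcp_pos: [564.7, -33.8, 57.5]
eef_rot: [3.136, 0.184, 0.002]
wrist_force: [-0.6, 1.6, -2.2]
opening: 0.451
finger_force: 40.0
t: 14.22
tcp_pos: [564.2, -33.9, 53.6]
eef_rot: [3.136, 0.184, 0.0]
wrist_force: [-0.4, 0.0, -1.1]
opening: 0.455
finger_force: 40.0
t: 14.47
tcp_pos: [564.1, -33.9, 51.2]
eef_rot: [-3.136, -0.184, 0.0]
wrist_force: [-0.4, 0.1, -1.5]
opening: 0.451
finger_force: 40.0
```

```bash
python3 -m pendant '[{"delta_pos":[0,0,0.006],"dr":[0,0,0],"claw":0},{"delta_pos":[0,0,0.005],"dr":[0,0,0],"claw":0},{"delta_pos":[0,0,0],"dr":[0,0,0],"claw":0}]'
python3 -m pendant '[{"delta_pos":[0,0,0.003],"dr":[0,0,0],"claw":0},{"delta_pos":[0,0,0],"dr":[0,0,0],"claw":0}]'
```

```text
t: 14.72
tcp_pos: [563.9, -33.8, 47.7]
eef_rot: [-3.136, -0.184, 0.001]
wrist_force: [0.5, 0.0, -2.0]
opening: 0.452
finger_force: 40.0
t: 14.88
tcp_pos: [564.1, -33.8, 47.0]
eef_rot: [-3.136, -0.184, 0.0]
wrist_force: [-0.6, 0.8, -1.8]
opening: 0.451
finger_force: 40.0
```

```bash
python3 -m pendant '[{"delta_pos":[0,0,0.003],"dr":[0,0,0],"claw":0},{"delta_pos":[0,0,0],"dr":[0,0,0],"claw":0},{"delta_pos":[0,0,0],"dr":[0,0,0],"claw":0}]'
```

```text
t: 15.13
tcp_pos: [564.2, -33.8, 46.9]
eef_rot: [3.136, 0.184, 0.0]
wrist_force: [-2.7, 0.2, 5.7]
opening: 0.455
finger_force: 40.0
```

Contact is at z 46.9, as predicted. Releasing and rising.

```bash
python3 -m pendant '[{"delta_pos":[0,0,0],"dr":[0,0,0],"claw":0.62},{"delta_pos":[0,0,0],"dr":[0,0,0],"claw":0.62},{"delta_pos":[0,0,0],"dr":[0,0,0],"claw":0.62},{"delta_pos":[0,0,0],"dr":[0,0,0],"claw":0.62},{"delta_pos":[0,0,-0.03],"dr":[0,0,0],"claw":0.62},{"delta_pos":[0,0,-0.1],"dr":[0,0,0],"claw":0.62},{"delta_pos":[0,0,-0.12],"dr":[0,0,0],"claw":0.62},{"delta_pos":[0,0,-0.12],"dr":[0,0,0],"claw":0.62},{"delta_pos":[0,0,-0.1],"dr":[0,0,0],"claw":0.62},{"delta_pos":[0,0,0],"dr":[0,0,0],"claw":0.62},{"delta_pos":[0,0,0],"dr":[0,0,0],"claw":0.62}]'
python3 go.py 466.7 -368.4 190 -79
```

```text
t: 16.05
tcp_pos: [565.5, -33.9, 189.7]
eef_rot: [3.136, 0.184, 0.007]
wrist_force: [-0.6, 0.1, 0.2]
opening: 0.623
finger_force: 0.0
t 16.05 tcp [565.5 -33.9 189.7] joints [-0.08  0.38  1.79  0.    0.97  1.37]
shift [-0.4572  1.0689 -0.002 ] rows>= 9.0 turn [ 0.001 -0.006 -0.095] rows>= 1.0
after the turn, shift would be [-5.3590e-01  1.0317e+00 -8.0000e-04]
```

```bash
python3 -m pendant '[{"delta_pos":[-0.0457,0.107,0],"dr":[0,0,0],"claw":0.5},{"delta_pos":[-0.0457,0.107,0],"dr":[0,0,0],"claw":0.5},{"delta_pos":[-0.0457,0.107,0],"dr":[0,0,0],"claw":0.5},{"delta_pos":[-0.0457,0.107,0],"dr":[0,0,0],"claw":0.5},{"delta_pos":[-0.0457,0.107,0],"dr":[0,0,0],"claw":0.5},{"delta_pos":[-0.0457,0.107,0],"dr":[0,0,0],"claw":0.5},{"delta_pos":[-0.0457,0.107,0],"dr":[0,0,0],"claw":0.5},{"delta_pos":[-0.0457,0.107,0],"dr":[0,0,0],"claw":0.5},{"delta_pos":[-0.0457,0.107,0],"dr":[0,0,0],"claw":0.5},{"delta_pos":[-0.0457,0.107,0],"dr":[0,0,-0.098],"claw":0.5},{"delta_pos":[0,0,0],"dr":[0,0,0],"claw":0.5},{"delta_pos":[0,0,0],"dr":[0,0,0],"claw":0.5}]'
python3 go.py 466.7 -368.4 24 -79
python3 - <<'E'
from h import *
for n in("top","scene"):
    I,P,T=cam(n);cv2.imwrite(f"pics/{n}1.png",I);np.save(n+"1.npy",P);J=I.min(2);print(n)
    m=box(P,(440,660,-110,160),72,84)&(J>75);print("rim",m.sum(),fitrect(P[m][:,:2],220,140,(557,20),96.6,rim=4))
    m=box(P,(350,560,-500,-230),6,20)&(J>60);print("lid",m.sum(),fitrect(P[m][:,:2],228,148,(466,-369),11))
    rect(P,(490,610,35,115),60,72,"tr"); rect(P,(490,630,-75,10),55,68,"hs top"); rect(P,(490,630,-75,10),40,70,"hs")
c=cv2.imread("pics/top1.png")[180:275,270:400];d=cv2.imread("pics/scene1.png")[205:300,235:365]
cv2.imwrite("pics/c.png",cv2.resize(np.hstack([c,d]),(780,285),interpolation=cv2.INTER_CUBIC))
E
```

```text
t: 17.05
tcp_pos: [464.0, -369.4, 185.5]
eef_rot: [-3.125, -0.298, 0.003]
wrist_force: [-0.5, -0.3, -0.7]
opening: 0.498
finger_force: 0.0
t 17.05 tcp [ 464.  -369.4  185.5] joints [-0.69  0.42  1.73  0.    0.99  0.69]
shift [ 1.040e-02 -4.000e-04  5.385e-01] rows>= 4.0 turn [-0.003  0.002 -0.002] rows>= 1.0
after the turn, shift would be [ 0.0094 -0.0016  0.5385]
top
rim 624 (array([556.9,  19.7]), np.float64(96.99), np.float64(1.27))
lid 3174 (array([ 456.1, -337.8]), np.float64(-8.65), np.float64(0.16))
tr n 532 c [550.   73.8] size [81.3 41.2] long-axis deg from x 7.1 z med 67.9 mean [548.9  74.   67.7]
hs top n 399 c [560.1 -33. ] size [139.7  77. ] long-axis deg from x 2.8 z med 64.0 mean [556.8 -32.8  63.3]
hs n 1307 c [560.1 -32.2] size [139.8  83.9] long-axis deg from x 0.4 z med 46.3 mean [562.1 -32.6  51. ]
scene
rim 646 (array([557.9,  20.4]), np.float64(96.93), np.float64(1.54))
lid 1576 (array([ 462.5, -370. ]), np.float64(11.4), np.float64(0.0))
tr n 376 c [549.3  73.8] size [83.8 42.3] long-axis deg from x 6.9 z med 66.3 mean [552.8  75.9  65.9]
hs top n 571 c [560.2 -31.7] size [139.6  82.1] long-axis deg from x 0.1 z med 61.6 mean [550.7 -30.7  61.2]
hs n 783 c [560.1 -32.6] size [139.9  83.8] long-axis deg from x 0.1 z med 60.1 mean [548.4 -26.5  58.4]
```

View pics/c.png

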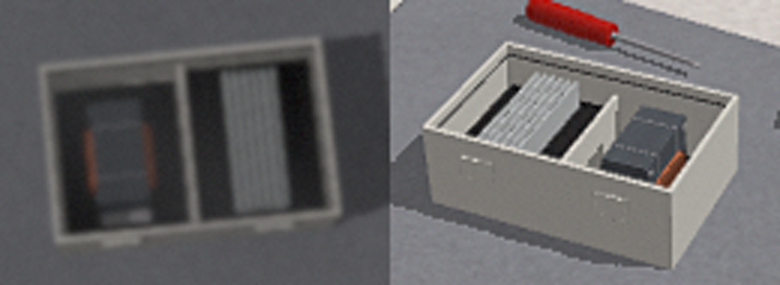

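Left: the transformer at (120,150) is upright in the deep bay and the heat sink at (255,140) is flat, fins up, on the thick foam. Their tops measure about 67 and 64 mm, which is right. Next is the lid handle.

```bash
python3 -m pendant '[{"delta_pos":[0.007,-0.001,0.1],"dr":[0,0,0],"claw":0.5},{"delta_pos":[0,0,0.1],"dr":[0,0,0],"claw":0.5},{"delta_pos":[0,0,0.1],"dr":[0,0,0],"claw":0.5},{"delta_pos":[0,0,0.1],"dr":[0,0,0],"claw":0.5},{"delta_pos":[0,0,0.07],"dr":[0,0,0],"claw":0.5},{"delta_pos":[0,0,0.03],"dr":[0,0,0],"claw":0.5},{"delta_pos":[0,0,0.02],"dr":[0,0,0],"claw":0.5},{"delta_pos":[0,0,0],"dr":[0,0,0],"claw":0.5},{"delta_pos":[0,0,0],"dr":[0,0,0],"claw":0.5}]'
python3 go.py 466.8 -368.4 16 -78.8
```

```text
t: 17.9
tcp_pos: [468.3, -367.8, 32.1]
eef_rot: [3.126, 0.305, 0.001]
wrist_force: [0.0, -0.8, 0.1]
opening: 0.504
finger_force: 0.0
t 17.9 tcp [ 468.3 -367.8   32.1] joints [-0.69  0.65  1.79  0.    0.7   0.69]
shift [-0.0053  0.0009  0.0536] rows>= 1.0 turn [ 0.001 -0.001 -0.001] rows>= 1.0
after the turn, shift would be [-0.0052  0.0009  0.0536]
```

```bash
python3 -m pendant '[{"delta_pos":[-0.004,0.001,0.02],"dr":[0,0,0],"claw":0.5},{"delta_pos":[0,0,0.015],"dr":[0,0,0],"claw":0.5},{"delta_pos":[0,0,0.01],"dr":[0,0,0],"claw":0.5},{"delta_pos":[0,0,0],"dr":[0,0,0],"claw":0.5},{"delta_pos":[0,0,0],"dr":[0,0,0],"claw":0},{"delta_pos":[0,0,0],"dr":[0,0,0],"claw":0},{"delta_pos":[0,0,0],"dr":[0,0,0],"claw":0},{"delta_pos":[0,0,0],"dr":[0,0,0],"claw":0},{"delta_pos":[0,0,0],"dr":[0,0,0],"claw":0},{"delta_pos":[0,0,0],"dr":[0,0,0],"claw":0},{"delta_pos":[0,0,0],"dr":[0,0,0],"claw":0},{"delta_pos":[0,0,0],"dr":[0,0,0],"claw":0}]' 50
python3 go.py 466.8 -368.4 16 -78.8
```

```text
t: 18.9
tcp_pos: [466.6, -368.7, 18.0]
eef_rot: [3.126, 0.304, 0.001]
wrist_force: [-0.2, 0.3, 0.8]
opening: 0.184
finger_force: 50.0
t 18.9 tcp [ 466.6 -368.7   18. ] joints [-0.69  0.67  1.79 -0.    0.68  0.69]
shift [ 0.0009 -0.0009  0.0065] rows>= 1.0 turn [ 0.001 -0.    -0.002] rows>= 1.0
after the turn, shift would be [ 0.0009 -0.0009  0.0065]
```

```bash
python3 -m pendant '[{"delta_pos":[0,0,-0.04],"dr":[0,0,0],"claw":0},{"delta_pos":[0,0,-0.08],"dr":[0,0,0],"claw":0},{"delta_pos":[0,0,-0.08],"dr":[0,0,0],"claw":0},{"delta_pos":[0,0,-0.08],"dr":[0,0,0],"claw":0},{"delta_pos":[0,0,-0.08],"dr":[0,0,0],"claw":0},{"delta_pos":[0,0,-0.08],"dr":[0,0,0],"claw":0},{"delta_pos":[0,0,-0.08],"dr":[0,0,-0.1],"claw":0},{"delta_pos":[0,0,-0.04],"dr":[0,0,-0.1],"claw":0},{"delta_pos":[0,0,0],"dr":[0,0,-0.1],"claw":0},{"delta_pos":[0,0,0],"dr":[0,0,-0.1],"claw":0},{"delta_pos":[0,0,0],"dr":[0,0,-0.1],"claw":0},{"delta_pos":[0,0,0],"dr":[0,0,-0.1],"claw":0}]'
python3 -m pendant '[{"delta_pos":[0,0,0],"dr":[0,0,-0.1],"claw":0},{"delta_pos":[0,0,0],"dr":[0,0,-0.1],"claw":0},{"delta_pos":[0,0,0],"dr":[0,0,-0.1],"claw":0},{"delta_pos":[0,0,0],"dr":[0,0,-0.1],"claw":0},{"delta_pos":[0,0,0],"dr":[0,0,-0.1],"claw":0},{"delta_pos":[0,0,0],"dr":[0,0,-0.1],"claw":0},{"delta_pos":[0,0,0],"dr":[0,0,-0.1],"claw":0},{"delta_pos":[0,0,0],"dr":[0,0,-0.1],"claw":0},{"delta_pos":[0,0,0],"dr":[0,0,-0.1],"claw":0},{"delta_pos":[0,0,0],"dr":[0,0,-0.1],"claw":0},{"delta_pos":[0,0,0],"dr":[0,0,-0.1],"claw":0},{"delta_pos":[0,0,0],"dr":[0,0,-0.1],"claw":0}]'
python3 go.py 557.3 20 190 6.8
```

```text
t: 19.9
tcp_pos: [466.0, -368.0, 186.4]
eef_rot: [-2.967, -1.032, 0.0]
wrist_force: [-0.3, -0.7, -2.5]
opening: 0.179
finger_force: 50.0
t: 20.9
tcp_pos: [466.0, -367.9, 186.2]
eef_rot: [-2.175, -2.266, -0.0]
wrist_force: [-0.6, 0.6, -1.7]
opening: 0.179
finger_force: 50.0
t 20.9 tcp [ 466.  -367.9  186.2] joints [-0.69  0.42  1.73  0.    0.99 -0.73]
shift [ 1.2796  0.3571 -0.0121] rows>= 10.0 turn [-0.001 -0.001 -0.099] rows>= 1.0
after the turn, shift would be [ 1.248   0.4554 -0.0128]
```

```bash
python3 -m pendant '[{"delta_pos":[0,0,0],"dr":[0,0,-0.1],"claw":0},{"delta_pos":[0.089,0.0325,0],"dr":[0,0,0],"claw":0},{"delta_pos":[0.089,0.0325,0],"dr":[0,0,0],"claw":0},{"delta_pos":[0.089,0.0325,0],"dr":[0,0,0],"claw":0},{"delta_pos":[0.089,0.0325,0],"dr":[0,0,0],"claw":0},{"delta_pos":[0.089,0.0325,0],"dr":[0,0,0],"claw":0},{"delta_pos":[0.089,0.0325,0],"dr":[0,0,0],"claw":0},{"delta_pos":[0.089,0.0325,0],"dr":[0,0,0],"claw":0},{"delta_pos":[0.089,0.0325,0],"dr":[0,0,0],"claw":0},{"delta_pos":[0.089,0.0325,0],"dr":[0,0,0],"claw":0},{"delta_pos":[0.089,0.0325,0],"dr":[0,0,0],"claw":0},{"delta_pos":[0.089,0.0325,0],"dr":[0,0,0],"claw":0}]'
python3 -m pendant '[{"delta_pos":[0.089,0.0325,0],"dr":[0,0,0],"claw":0},{"delta_pos":[0.089,0.0325,0],"dr":[0,0,0],"claw":0},{"delta_pos":[0.089,0.0325,0],"dr":[0,0,0],"claw":0},{"delta_pos":[0,0,0],"dr":[0,0,0],"claw":0},{"delta_pos":[0,0,0.05],"dr":[0,0,0],"claw":0},{"delta_pos":[0,0,0.05],"dr":[0,0,0],"claw":0},{"delta_pos":[0,0,0.05],"dr":[0,0,0],"claw":0},{"delta_pos":[0,0,0.05],"dr":[0,0,0],"claw":0},{"delta_pos":[0,0,0],"dr":[0,0,0],"claw":0},{"delta_pos":[0,0,0],"dr":[0,0,0],"claw":0}]'
python3 go.py 557.3 20 88 6.8
python3 - <<'E'
from h import *
for n in("top","scene"):
    I,P,T=cam(n);cv2.imwrite(f"pics/{n}2.png",I);J=I.min(2);print(n)
    m=box(P,(440,680,-120,170),102,136)&(J>60);print("lid",m.sum(),np.median(P[m][:,2]),fitrect(P[m][:,:2],228,148,(557,20),97))
c=cv2.imread("pics/top2.png")[165:290,255:415];d=cv2.imread("pics/scene2.png")[170:295,210:370]
cv2.imwrite("pics/d.png",cv2.resize(np.hstack([c,d]),(800,312),interpolation=cv2.INTER_CUBIC))
E
```

```text
t: 21.9
tcp_pos: [538.6, -62.8, 186.3]
eef_rot: [-2.089, -2.346, 0.0]
wrist_force: [-0.4, -0.4, -1.7]
opening: 0.176
finger_force: 50.0
t: 22.73
tcp_pos: [558.0, 18.3, 125.6]
eef_rot: [-2.089, -2.345, 0.002]
wrist_force: [0.1, 0.6, -1.8]
opening: 0.181
finger_force: 50.0
t 22.73 tcp [558.   18.3 125.6] joints [ 0.01  0.46  1.84 -0.    0.84 -0.1 ]
shift [ 0.0059 -0.0015  0.1253] rows>= 1.0 turn [-0.003 -0.    -0.004] rows>= 1.0
after the turn, shift would be [ 0.0059 -0.0017  0.1253]
top
lid 1378 120.85752279376209 (array([558.3,  18.8]), np.float64(96.57), np.float64(0.0))
scene
lid 2817 119.89797848011813 (array([559.1,  18.9]), np.float64(96.74), np.float64(0.01))
```

View pics/d.png

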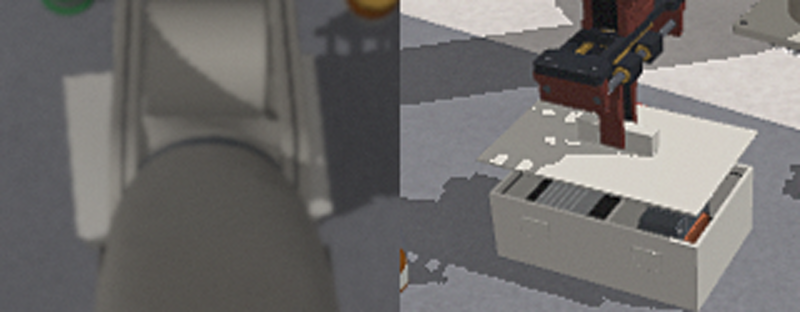

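The right half shows the lid, level and aligned over the case, with its handle gripped in the middle. The fits put it about 1 mm from the target in y.

```bash
python3 -m pendant '[{"delta_pos":[0.006,-0.002,0.03],"dr":[0,0,0],"claw":0},{"delta_pos":[0,0,0.02],"dr":[0,0,0],"claw":0},{"delta_pos":[0,0,0.02],"dr":[0,0,0],"claw":0},{"delta_pos":[0,0,0.01],"dr":[0,0,0],"claw":0},{"delta_pos":[0,0,0],"dr":[0,0,0],"claw":0},{"delta_pos":[0,0,0],"dr":[0,0,0],"claw":0},{"delta_pos":[0,0,0],"dr":[0,0,0],"claw":0}]'
python3 go.py 557.3 20 88 6.8
```

```text
t: 23.42
tcp_pos: [558.2, 20.3, 101.8]
eef_rot: [2.089, 2.346, 0.0]
wrist_force: [0.4, -0.1, -2.6]
opening: 0.175
finger_force: 50.0
t 23.42 tcp [558.2  20.3 101.8] joints [ 0.02  0.5   1.85 -0.    0.79 -0.1 ]
shift [-0.0006 -0.0032  0.0461] rows>= 1.0 turn [ 0.     0.    -0.004] rows>= 1.0
after the turn, shift would be [-0.0006 -0.0032  0.0461]
```

```bash
python3 -m pendant '[{"delta_pos":[0,-0.003,0.008],"dr":[0,0,-0.004],"claw":0},{"delta_pos":[0,0,0.006],"dr":[0,0,0],"claw":0},{"delta_pos":[0,0,0.006],"dr":[0,0,0],"claw":0},{"delta_pos":[0,0,0.005],"dr":[0,0,0],"claw":0},{"delta_pos":[0,0,0],"dr":[0,0,0],"claw":0}]'
python3 -m pendant '[{"delta_pos":[0,0,0.004],"dr":[0,0,0],"claw":0},{"delta_pos":[0,0,0.004],"dr":[0,0,0],"claw":0},{"delta_pos":[0,0,0],"dr":[0,0,0],"claw":0}]'
python3 go.py 557.3 20 88 6.8
```

```text
t: 23.83
tcp_pos: [557.0, 20.2, 93.9]
eef_rot: [-2.086, -2.349, 0.001]
wrist_force: [-0.6, -0.4, -2.2]
opening: 0.177
finger_force: 50.0
t: 24.08
tcp_pos: [557.1, 20.2, 91.7]
eef_rot: [-2.086, -2.349, 0.0]
wrist_force: [0.1, -0.4, -2.9]
opening: 0.177
finger_force: 50.0
t 24.08 tcp [557.1  20.2  91.7] joints [ 0.01  0.51  1.86 -0.    0.77 -0.1 ]
shift [-0.0006  0.0006  0.0122] rows>= 1.0 turn [-0. -0.  0.] rows>= 1.0
after the turn, shift would be [-0.0006  0.0006  0.0122]
```

The lip has entered the mouth, with its lower edge at about 74 mm (below the 78 mm rim) and no contact force. I'll lower it the last few millimetres.

```bash
python3 -m pendant '[{"delta_pos":[0,0,0.005],"dr":[0,0,0],"claw":0},{"delta_pos":[0,0,0.004],"dr":[0,0,0],"claw":0},{"delta_pos":[0,0,0],"dr":[0,0,0],"claw":0}]'
python3 -m pendant '[{"delta_pos":[0,0,0.003],"dr":[0,0,0],"claw":0},{"delta_pos":[0,0,0.003],"dr":[0,0,0],"claw":0},{"delta_pos":[0,0,0],"dr":[0,0,0],"claw":0},{"delta_pos":[0,0,0],"dr":[0,0,0],"claw":0}]'
```

```text
t: 24.33
tcp_pos: [557.1, 20.2, 88.9]
eef_rot: [-2.086, -2.349, 0.0]
wrist_force: [-1.0, 0.8, -1.8]
opening: 0.18
finger_force: 50.0
t: 24.67
tcp_pos: [557.3, 20.2, 87.9]
eef_rot: [2.086, 2.349, 0.0]
wrist_force: [-2.4, 0.3, 4.9]
opening: 0.177
finger_force: 50.0
```

Contact is at 87.9 against a predicted 88, so the lid is home. Releasing and rising.

```bash
python3 -m pendant '[{"delta_pos":[0,0,0],"dr":[0,0,0],"claw":0.5},{"delta_pos":[0,0,0],"dr":[0,0,0],"claw":0.5},{"delta_pos":[0,0,0],"dr":[0,0,0],"claw":0.5},{"delta_pos":[0,0,0],"dr":[0,0,0],"claw":0.5},{"delta_pos":[0,0,-0.03],"dr":[0,0,0],"claw":0.5},{"delta_pos":[0,0,-0.1],"dr":[0,0,0],"claw":0.5},{"delta_pos":[0,0,-0.12],"dr":[0,0,0],"claw":0.5},{"delta_pos":[0,0,-0.12],"dr":[0,0,0],"claw":0.5},{"delta_pos":[-0.1,0,0],"dr":[0,0,0],"claw":0.5},{"delta_pos":[-0.13,0,0],"dr":[0,0,0],"claw":0.5},{"delta_pos":[-0.13,0,0],"dr":[0,0,0],"claw":0.5},{"delta_pos":[-0.13,0,0],"dr":[0,0,0],"claw":0.5}]'
python3 -m pendant '[{"delta_pos":[-0.13,0,0],"dr":[0,0,0],"claw":0.5},{"delta_pos":[-0.13,0,0],"dr":[0,0,0],"claw":0.5},{"delta_pos":[-0.13,0,0],"dr":[0,0,0],"claw":0.5},{"delta_pos":[-0.1,0,0],"dr":[0,0,0],"claw":0.5},{"delta_pos":[0,0,0],"dr":[0,0,0],"claw":0.5},{"delta_pos":[0,0,0],"dr":[0,0,0],"claw":0.5}]'
python3 - <<'E'
from h import *
for n in("top","scene"):
    I,P,T=cam(n);cv2.imwrite(f"pics/{n}3.png",I);J=I.min(2);print(n)
    m=box(P,(440,680,-120,170),76,92)&(J>60);Q=P[m];A=np.c_[Q[:,:2]-[557,20],np.ones(len(Q))];k=np.linalg.lstsq(A,Q[:,2],rcond=None)[0]
    print("lid",m.sum(),"plane slopes,z",k.round(4),fitrect(Q[:,:2],228,148,(557,20),97))
    h=box(P,(440,680,-120,170),98,115);print("handle",fitrect(P[h][:,:2],80,16,(557,20),97))
E
```

```text
t: 25.67
tcp_pos: [574.9, -127.1, 199.7]
eef_rot: [2.084, 2.35, 0.001]
wrist_force: [0.1, 0.7, 0.1]
opening: 0.498
finger_force: 0.0
t: 26.17
tcp_pos: [591.8, -273.3, 198.6]
eef_rot: [2.089, 2.346, 0.0]
wrist_force: [-0.7, 0.5, -0.3]
opening: 0.499
finger_force: 0.0
top
lid 5858 plane slopes,z [ 1.40000e-03 -1.00000e-04  8.32984e+01] (array([557.5,  20.6]), np.float64(96.79), np.float64(0.0))
handle (array([557.3,  20.1]), np.float64(96.93), np.float64(0.01))
scene
lid 3057 plane slopes,z [-1.0000e-03 -1.0000e-03  8.1587e+01] (array([557.5,  20.9]), np.float64(96.74), np.float64(0.02))
handle (array([558.2,  21.2]), np.float64(96.79), np.float64(0.06))
```

View pics/scene3.png

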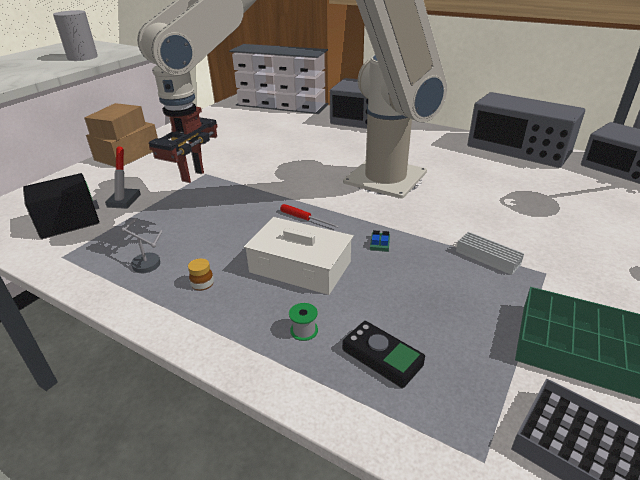

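The lid is closed on the case at (300,250), handle up. It is level within 0.002 rad, with its top at about 82 mm, which is fully home. The bystanders are where they were and the arm is clear.

```bash
python3 -c "
from cell import arm
print(arm.close_job())"
```

```text
the job is handed in; nothing more can be done
None
```

I handed the job in at about 26 s: the transformer is upright in the deep bay, the heat sink is flat with fins up on the thick foam, and the lid is level and fully home; the hand-in returned no verdict.

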